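# Aim the inspection mirror so the colour reader sees the red sample

### The job

Wake the colour reader by squeezing its orange trigger fully in and letting it spring back out. Then take the yellow tab on top of the sprung mirror and turn the mirror until the red sample stick, reflected in it, appears at the middle of the mirror to the reader's lens, and finish while still holding the mirror at that angle by the tab (it swings back if let go). Leave the sample arm as it is set, and do not push aside or tip the cartridge, cup or jar.

Things in the scene. Friction and masses are not known exactly. Their poses are not given: they have to be found in the camera images.
- rig: Fixed rig: aluminium plate 150 (x) x 440 (y) x 12 mm, origin at its underside centre, z up. Along its y: mirror post at -120 mm; at 55 to 165 mm a silver colour reader (head 56 mm wide, top 150 mm above the bench) clamped upside down, lens looking along -y at the mirror, black pistol grip (30 mm in x; y 122 to 148 mm; 150 to 245 mm above the bench) pointing straight up.
- lens (a point): Centre of the reader's front lens (dark round barrel), 120 mm above the bench, rig frame (0, 44, 120) mm, looking along the rig's -y straight at the mirror's pivot, 164 mm away. Axes as the rig.
- grip_back (a point): Back face of the black pistol grip at a good squeezing height, rig frame (0, 148, 208) mm. Axes as the rig. The trigger is squeezed towards this face, along the rig's +y, with one finger on the trigger and the other here, gripper coming from above.
- trigger (a joint): Orange trigger blade (18 mm wide in x, 10 mm thick, 66 mm long) standing up in front of the pistol grip, hinged at its lower end (rig y = 100 mm, 158 mm above the bench). Radians: 0 = out (sprung), 0.28 = fully in (its stop). About 8 N at the trigger pad pushes it fully in; it springs back by itself.
- trigger_pad (a point): Front face of the trigger blade, 50 mm above its hinge: where to squeeze. Rig frame (0, 95, 208) mm when out, about y = 109 mm when fully in; so trigger front to grip back measures 53 mm out and 39 mm in.
- mirror: Mirror on a vertical post, 70 mm wide, 90 high (black frame 78 wide, 8 thick), centre 120 mm above the bench. Origin at bench height on the pivot axis, which lies in its face; x = the way it faces. Its spring rests it facing the rig's +x; it turns 0 to 1.45 rad from there, only counter-clockwise from above, towards the lens (+y). Spring moment 0.03 N m at rest, 0.09 at 1 rad.
- tab_grip (a point): Centre of the yellow finger tab fixed on top of the mirror, in line with its plane and centred on the pivot axis: 10 mm thick (x, the way the mirror faces), 44 mm long (y), 40 mm tall (168 to 208 mm above the bench). The point is 188 mm above the bench; axes as the mirror, turning with it.
- sample_arm (a joint): Angle of the low steel swing arm that carries the red stick, about the same vertical axis as the mirror, radians, clockwise from above: 0 would point at the lens (rig +y), 1.57 along rig +x. Set anywhere from 0.87 to 1.92; stiff; must stay as set.
- red_stick (a point): Centre of the red sample stick (the marker): upright red cylinder 26 mm in diameter, 60 mm tall, on the end of the swing arm, 155 mm from the mirror's pivot axis, 120 mm above the bench (level with lens and mirror centre). The mirror shows it to the lens when the mirror's facing direction halves the angle, at the pivot, between lens and stick.
- cartridge: Loose white twin sealant cartridge standing upright, 52 x 100 mm, 182 mm tall, origin at the centre of its underside. Leave alone.
- cup: Loose white mixing cup, 72 mm in diameter at the rim, 75 mm tall, origin at its underside. Leave alone.
- jar: Loose jar with blue cap, 60 mm in diameter, 80 mm tall, origin at its underside. Leave alone.

How it is judged:
On the way, in this order (a step that is already met when the one before it is completed fails the run):
1. the trigger is squeezed fully in (value of joint trigger above 0.22 rad), for 0.2 s.
2. the trigger is back out (value of joint trigger below 0.06 rad), for 0.1 s.
3. the mirror is held by its tab at the angle that shows the red stick to the lens (((value of joint sample_arm between 0.82 and 0.9576 rad and angle between the x axis of mirror and the x axis of rig, either way round between 1.0139 and 1.2139 rad) or (value of joint sample_arm between 0.9575 and 1.0451 rad and angle between the x axis of mirror and the x axis of rig, either way round between 0.9702 and 1.1702 rad) or (value of joint sample_arm between 1.045 and 1.1326 rad and angle between the x axis of mirror and the x axis of rig, either way round between 0.9264 and 1.1264 rad) or (value of joint sample_arm between 1.1325 and 1.2201 rad and angle between the x axis of mirror and the x axis of rig, either way round between 0.8827 and 1.0827 rad) or (value of joint sample_arm between 1.22 and 1.3076 rad and angle between the x axis of mirror and the x axis of rig, either way round between 0.8389 and 1.0389 rad) or (value of joint sample_arm between 1.3075 and 1.3951 rad and angle between the x axis of mirror and the x axis of rig, either way round between 0.7952 and 0.9952 rad) or (value of joint sample_arm between 1.395 and 1.4826 rad and angle between the x axis of mirror and the x axis of rig, either way round between 0.7514 and 0.9514 rad) or (value of joint sample_arm between 1.4825 and 1.5701 rad and angle between the x axis of mirror and the x axis of rig, either way round between 0.7077 and 0.9077 rad) or (value of joint sample_arm between 1.57 and 1.6576 rad and angle between the x axis of mirror and the x axis of rig, either way round between 0.6639 and 0.8639 rad) or (value of joint sample_arm between 1.6575 and 1.7451 rad and angle between the x axis of mirror and the x axis of rig, either way round between 0.6202 and 0.8202 rad) or (value of joint sample_arm between 1.745 and 1.8326 rad and angle between the x axis of mirror and the x axis of rig, either way round between 0.5764 and 0.7764 rad) or (value of joint sample_arm between 1.8325 and 1.97 rad and angle between the x axis of mirror and the x axis of rig, either way round between 0.5327 and 0.7327 rad)) and height (world z) of the grasp point above 0.165 m and contact force between the fingers and mirror above 1 N and value of joint trigger below 0.06 rad and angular speed of mirror below 0.15 rad/s), for 0.5 s.
At the end, for the whole second after the job is handed in: The fingers hold the mirror (over 1 N) up at its tab (TCP above 165 mm), still, its facing direction halving the angle at the pivot between lens and red stick (within 0.078 rad always passes, beyond 0.122 rad never; the rule goes in steps). The trigger is out (under 0.06 rad) (all of step 3); the arm keeps its last pose, push and grip.
It fails at once if the cartridge is pushed more than 30 mm or tipped over (distance of cartridge from where it was at the start of the episode above 0.03 m or angle between cartridge's own z axis and vertical above 0.5 rad).
It fails at once if the cup is pushed more than 30 mm or tipped over (distance of cup from where it was at the start of the episode above 0.03 m or angle between cup's own z axis and vertical above 0.5 rad).
It fails at once if the jar is pushed more than 30 mm or tipped over (distance of jar from where it was at the start of the episode above 0.03 m or angle between jar's own z axis and vertical above 0.5 rad).
It fails at once if the sample arm is shifted (red stick moved more than 12 mm) (distance of red_stick from where it was at the start of the episode above 0.012 m).
It also fails if it takes over 42 s, if anything falls off the work surface, if the arm or the gripper's body presses on something with over 40 N, if the wrist force passes 120 N, or if a joint passes its speed limit or range.

### The arm

A 7-joint arm with a two-finger parallel gripper is mounted at the origin on the work surface. World frame = base frame: x ahead of the robot, y to its left, z up, the work surface at z = 0. Lengths are in m, angles in rad, forces in N, time in s.
With the tool pointing down it reaches from about 0.4 to 0.85 m from the base axis. Payload 6.9 kg.
Tool frame: the origin (TCP) lies between the finger pads, 19 mm behind the fingertips; this is the grasp point; z points along the fingers, y is the line along which they close (so a half turn about z gives the same grasp; the last joint's range is limited). The gripper opens to 85 mm and grips with 20 to 120 N. Pads are 22 mm wide; open, the fingers measure 114 mm over their backs; the gripper's body (76 mm by 85 mm) begins 54 mm behind the grasp point. The pads swing forward as they close: fully open they stand 13 mm farther back than shut.
Start: joints at [1.437, 0.507, -0.238, 1.5, 0.126, 1.149, -0.155], TCP at [0.148, -0.607, 0.25] pointing down, gripper open.
Joint ranges: [-3.08, 3.08], [-0.24, 2.05], [-1.43, 1.35], [0, 2.5], [-1.52, 4.66], [0.17, 1.96], [-2.89, 2.89]. Speed limits (rad/s): [2.39, 2.39, 3.14, 3.14, 3.14, 3.14, 3.14].

### API

Orientations are given as a unit quaternion [w, x, y, z].
In Python, from station import ctrl, claw, grab_frame, camera_info, get_state gives the robot as it stands (ctrl), with the cameras as plain functions, the gripper (claw) and the readings as plain functions. Calls block until the motion is done:
- ctrl.movep(position, orientation): joint-space move of the TCP to a pose.
- ctrl.movel(position, frame=None, max_speed=0.15): straight line of the TCP; frame=None keeps the orientation; max_speed is the mean speed in m/s.
- ctrl.set_joints(angles): joint-space move.
- claw.ungrasp() and claw.close_gripper(force=None): open the fingers fully, or close them until they stop; force is the grip in N (None keeps the last).
- ctrl.pause(seconds).
- ctrl.ik(position, orientation): joint angles nearest the present ones, or None.
- get_state(): the state.
- grab_frame(name): name is "side" or "top" or "wrist"; returns the picture (420x560x3 uint8, blue, green, red); there is no depth.
- camera_info(name): a dict with "mtx" (3x3 intrinsics, pixels), "R" (3x3) and "t" (3): a world point X has camera coordinates R X + t; the wrist camera has in their place "hand_eye" (4x4, takes a point from camera to tool coordinates, whose origin is the TCP and whose axes are the flange's). Camera axes: x right, y down, z forward; pixel columns grow to the right and rows downward; lengths in m; the calibration is good to about 2 mm. A picture is of the moment at which its call begins: read the wrist's pose just before it. camera_info takes no time and is no camera call.
A pose or a line that the arm cannot do raises ctrl.Unreachable and nothing moves.
- ctrl.close_job(): hands the job in; it is judged then, once.
The state is a dict: "time": time; "qpos": joint angles; "qd": joint speeds; "tau": joint torques, N m; "tcp_pos": TCP position; "eef_rot": TCP orientation; "contact_force": force on the tool from outside, world axes, zero at the start; "wrist_torque": the same for the moment, N m; "width": finger opening in m; "gripper_force": force on a finger pad.
Only numpy, scipy, OpenCV 4.12 (cv2) and the standard library are available. Lean on these libraries where they do the work, as an engineer would, in place of code of your own. Each camera call takes 0.05 s, during which the arm holds its last target. There are 200 camera calls.

## Working session

There is one attempt and no reset: what is moved stays moved. The work goes in short steps, each a Python script; the robot and the scene stay as the last script left them, time stands still between calls to the robot, and variables do not carry over. Pictures are saved under pics/ and viewed, at most 10 in all, crops included, and the job is handed in when it is done.

```bash
mkdir -p pics
python3 - <<'E'
from station import ctrl, claw, grab_frame, camera_info, get_state
import cv2,numpy as np
np.set_printoptions(precision=4,suppress=True)
for n in ("side","top"):
    cv2.imwrite(f"pics/{n}0.png",cv2.resize(grab_frame(n),(784,588),interpolation=cv2.INTER_CUBIC))
    c=camera_info(n);print(n,c["mtx"],c["R"],c["t"],-np.array(c["R"]).T@c["t"])
print(camera_info("wrist"));print(get_state())
E
```

```text
side [[537.099    0.     290.9918]
 [  0.     537.099  213.8065]
 [  0.       0.       1.    ]] [[-0.8064 -0.5913  0.0083]
 [-0.3043  0.4029 -0.8632]
 [ 0.507  -0.6986 -0.5049]] [0.4894 0.2792 0.979 ] [-0.0167  0.8608  0.7312]
top [[503.916    0.     273.8564]
 [  0.     503.916  207.3549]
 [  0.       0.       1.    ]] [[ 0.1172 -0.9931  0.0039]
 [-0.9698 -0.1153 -0.2151]
 [ 0.2141  0.0215 -0.9766]] [0.0076 0.5739 1.1668] [0.3059 0.0487 1.2629]
{'mtx': array([[291.8981,   0.    , 277.5283],
       [  0.    , 291.8981, 206.8632],
       [  0.    ,   0.    ,   1.    ]]), 'hand_eye': array([[ 0.0012, -0.9549, -0.2969,  0.0761],
       [ 1.    ,  0.0012, -0.0001,  0.0004],
       [ 0.0004, -0.2969,  0.9549, -0.123 ],
       [ 0.    ,  0.    ,  0.    ,  1.    ]])}
{'time': 0.1, 'qpos': array([ 1.4365,  0.5082, -0.2375,  1.501 ,  0.1257,  1.1489, -0.1548]), 'qd': array([-0.0011, -0.0013, -0.0009, -0.0035, -0.0001, -0.0008, -0.0003]), 'tau': array([ -0.0049, -62.1836,  -2.1943, -25.0206,   0.0126,   0.0079,
        -0.    ]), 'tcp_pos': array([ 0.1483, -0.6067,  0.2492]), 'eef_rot': array([-0.0008,  0.9928,  0.1196, -0.0001]), 'contact_force': array([-0.1541, -0.3277,  0.1518]), 'wrist_torque': array([-0.02  ,  0.0449,  0.0033]), 'gripper_force': 0.0, 'width': 0.08515176079878159}
```

View pics/side0.png

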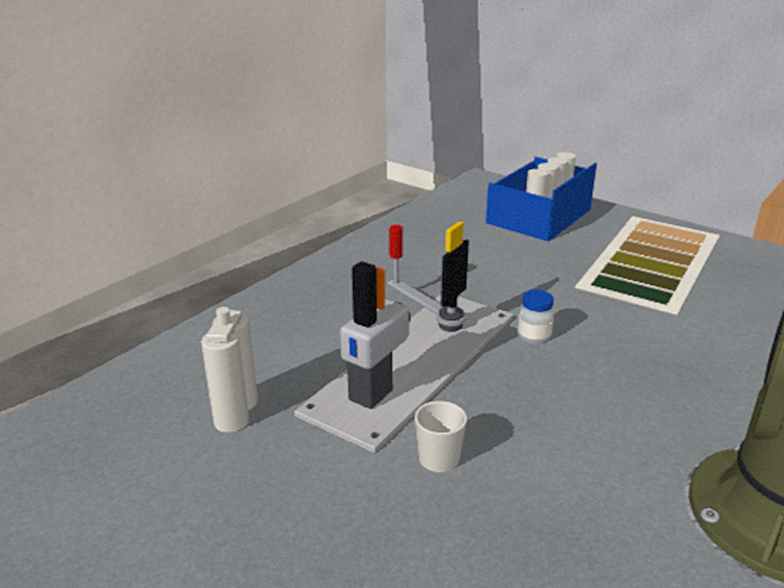

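View pics/top0.png

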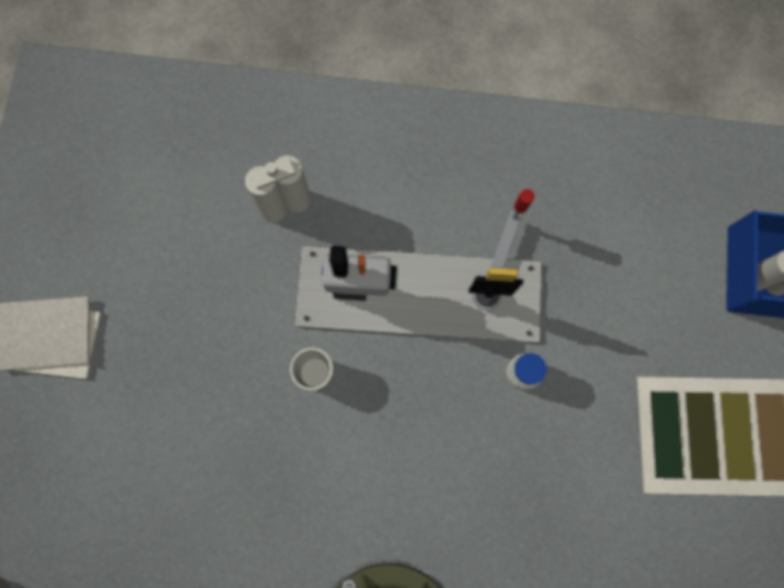

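The side view shows the grip at (365,295), trigger (381,287), tab (455,237) and stick (396,242). In the top view, the plate corners are near (303,247), (543,262), (540,341) and (297,327); the tab is at (502,274) and the stick at (524,200). The red stick is set past rig +x. I'll enlarge both crops for exact pixels.

Run:
```python
import cv2
from station import ctrl, claw, grab_frame, camera_info, get_state
s=grab_frame("side");t=grab_frame("top")
cv2.imwrite("pics/s.png",s);cv2.imwrite("pics/t.png",t)
cv2.imwrite("pics/sc.png",cv2.resize(s[145:325,205:375],None,fx=3.3,fy=3.3,interpolation=cv2.INTER_CUBIC))
cv2.imwrite("pics/tc.png",cv2.resize(t[120:260,200:400],None,fx=4,fy=4,interpolation=cv2.INTER_CUBIC))
```

```text
(no output)
```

View pics/sc.png

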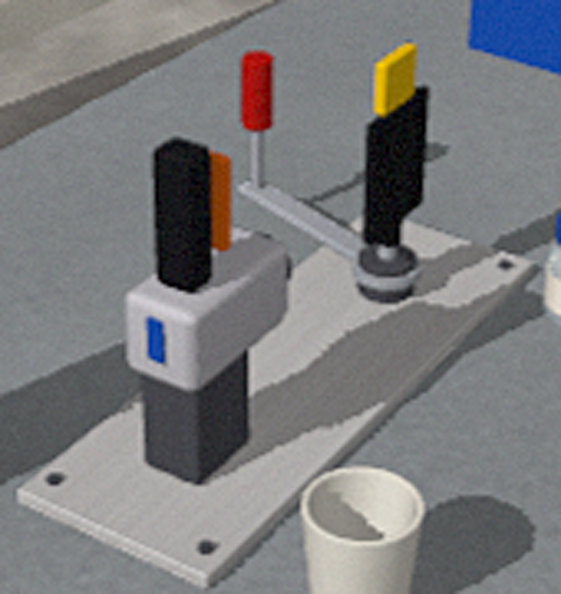

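View pics/tc.png

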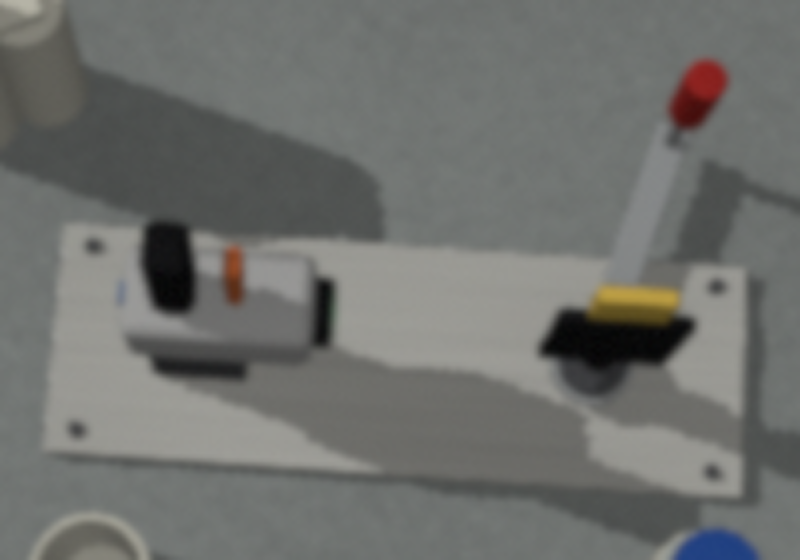

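Side crop: stick centre (257,91), tab top centre (395,55), grip top (182,146), trigger top (220,155). Top crop: plate corners (65,225), (747,266), (742,495), (44,453), stick middle (698,96), tab top (640,297), trigger top (233,252), grip top (167,232). Next I'll triangulate these and fit the rig pose.

```bash
cat > geo.py <<'E'
from station import ctrl, claw, grab_frame, camera_info, get_state
import numpy as np, cv2
from scipy.optimize import least_squares
np.set_printoptions(precision=4,suppress=True)
C={n:camera_info(n) for n in("side","top")}
P={n:C[n]["mtx"]@np.c_[C[n]["R"],C[n]["t"]] for n in C}
def px(n,u): 
    o,f=((205,145),3.3) if n=="side" else ((200,120),4)
    return (np.array(u,float)+.5)/f-.5+o
def proj(n,X): h=P[n]@np.r_[X,1]; return h[:2]/h[2]
def tri(s,t):
    X=cv2.triangulatePoints(P["side"],P["top"],px("side",s),px("top",t)).ravel(); X=X[:3]/X[3]
    return X,proj("side",X)-px("side",s)
def rig2w(r,p): 
    c,s=np.cos(r[2]),np.sin(r[2]); return np.array([r[0]+c*p[0]-s*p[1],r[1]+s*p[0]+c*p[1],p[2]])
E
python3 - <<'E'
from geo import *
for n,s,t in [("stick",(257,91),(698,96)),("tabtop",(395,55),(640,297)),("grip top",(182,146),(167,232)),("trig top",(220,155),(233,251)),("corner++",(20,490),(65,225)),("corner--",(537,265),(742,495))]:
    print(n,*tri(s,t))
obs=[("top",(65,225),(.075,.22,.012)),("top",(747,266),(.075,-.22,.012)),("top",(742,495),(-.075,-.22,.012)),("top",(44,453),(-.075,.22,.012)),
("side",(20,490),(.075,.22,.012)),("side",(207,573),(-.075,.22,.012)),("side",(537,265),(-.075,-.22,.012)),
("side",(395,55),(-.005,-.12,.208)),("top",(640,297),(-.005,-.12,.208)),("side",(220,155),(0,.1,.224)),("top",(233,251),(0,.1,.224))]
f=lambda r:np.concatenate([proj(n,rig2w(r,p))-px(n,u) for n,u,p in obs])
q=least_squares(f,[.55,0,0],loss="soft_l1"); r=q.x; print("rig",r,"\n",f(r).reshape(-1,2))
m=rig2w(r,(0,-.12,0)); X=tri((257,91),(698,96))[0]
d=X-m; print("r",np.hypot(*d[:2])); a=np.arctan2(d[1],d[0])-r[2]; print("arm angle",np.pi/2-a,"mirror target",(a+np.pi/2)/2)
for p in [(0,-.12,.188),(0,.1215,.208)]: print(rig2w(r,p))
E
```

```text
stick [ 0.741  -0.1456  0.1191] [0.3578 0.0969]
tabtop [ 0.5905 -0.1081  0.206 ] [0.5401 0.1241]
grip top [0.5821 0.1447 0.2431] [-1.3167 -0.393 ]
trig top [0.5812 0.1102 0.2228] [-1.3953 -0.4002]
corner++ [0.6455 0.2346 0.0107] [0.1004 0.0309]
corner-- [ 0.5204 -0.213   0.0075] [-0.6124 -0.1108]
rig [0.5841 0.0115 0.0551] 
 [[-0.2866 -0.768 ]
 [-0.0089 -0.5538]
 [ 0.382   0.0113]
 [-0.2407 -0.4131]
 [-0.6422 -0.5341]
 [ 0.6577  0.7774]
 [-0.9383 -1.6144]
 [ 2.4096 -0.2323]
 [-0.0037  1.277 ]
 [-0.7554 -0.3657]
 [-0.0826  2.3678]]
r 0.1548373248862114
arm angle 1.8688666896817883 mirror target 0.6363629819540024
[ 0.5907 -0.1083  0.188 ]
[0.5774 0.1328 0.208 ]
```

Heights match the spec: stick 119 mm, tab top 206 mm, trigger top 223 mm, and arm radius 155 mm. The sample arm is at about 1.87 rad, so the mirror target is about 0.636 rad. Next I'll squeeze the trigger, centring the gripper near the fully-in midpoint with a slight bias towards the grip back.

```bash
cat >> geo.py <<'E'
RIG=np.array([.5841,.0115,.0551])
Q=lambda psi:np.array([0,np.cos(psi/2),np.sin(psi/2),0])
E
python3 - <<'E'
from geo import *
y=RIG[2]
for psi in (y,y+np.pi,y-np.pi):
    print("sq",psi,[ctrl.ik(rig2w(RIG,(0,.1305,z)),Q(psi)) for z in(.36,.208)])
for psi in (y-np.pi/2,y+np.pi/2):
    print("tab",psi,[ctrl.ik(rig2w(RIG,(0,-.12,.192)),Q(psi+a)) for a in(0,.64)])
s=get_state()
up=s["tcp_pos"].copy(); up[2]=.36
ctrl.movep(up,s["eef_rot"])
ctrl.movep(rig2w(RIG,(0,.1305,.36)),Q(y))
s=get_state(); print(s["time"],s["tcp_pos"],s["qpos"])
cv2.imwrite("pics/w1.png",grab_frame("wrist"))
E
```

```text
sq 0.0551 [array([ 0.3196,  0.5443, -1.0777,  1.3784,  0.4751,  1.4937, -2.2457]), array([ 0.172 ,  0.5709, -0.7433,  1.6435,  0.4239,  1.0951, -2.2058])]
sq 3.196692653589793 [array([ 0.4011,  0.6509, -1.3461,  1.3776,  0.6321,  1.5911,  0.7508]), array([ 0.3977,  0.7755, -1.2797,  1.6409,  0.7653,  1.3176,  0.6141])]
sq -3.086492653589793 [array([ 0.4011,  0.6509, -1.3461,  1.3776,  0.6321,  1.5911,  0.7508]), array([ 0.3977,  0.7755, -1.2797,  1.6409,  0.7653,  1.3176,  0.6141])]
tab -1.5156963267948966 [array([-0.4628,  0.7814,  1.151 ,  1.6615, -0.7568,  1.2131, -2.2203]), array([ 0.2564,  0.5173, -0.1826,  1.6521,  0.1082,  0.9822, -2.4095])]
tab 1.6258963267948965 [array([ 0.6308,  0.6195, -0.8229,  1.647 ,  0.4986,  1.0976, -0.2776]), array([ 0.6916,  0.6601, -0.9496,  1.6462,  0.5802,  1.1424,  0.2862])]
3.7417 [0.5772 0.1409 0.3599] [ 0.3163  0.5408 -1.0661  1.3783  0.4693  1.4907 -2.2399]
```

View pics/w1.png

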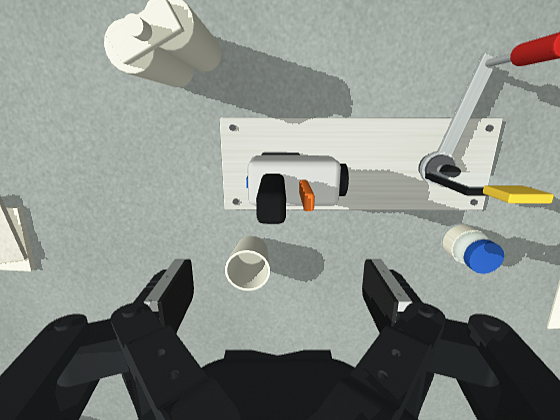

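The wrist view shows the grip top around (271,215) near-edge, trigger (307,195), both between the finger lanes. Clear to descend.

Run:
```python
from geo import *
y=RIG[2]
w=camera_info("wrist"); s=get_state()
q=s["eef_rot"]; from scipy.spatial.transform import Rotation as R
T=np.eye(4);T[:3,:3]=R.from_quat(np.r_[q[1:],q[0]]).as_matrix();T[:3,3]=s["tcp_pos"]
V=np.linalg.inv(T@w["hand_eye"])
for n,p in[("trig top",(0,.1,.224)),("grip top back",(0,.148,.245)),("grip top front",(0,.122,.245)),("c+-",(.075,-.22,.012)),("c++",(.075,.22,.012))]:
    h=w["mtx"]@(V@np.r_[rig2w(RIG,p),1])[:3]; print(n,h[:2]/h[2])
ctrl.movel(rig2w(RIG,(0,.1305,.208)),frame=Q(y),max_speed=.1)
s=get_state(); print(s["time"],s["tcp_pos"],s["contact_force"])
claw.close_gripper(force=25); ctrl.pause(.4)
s=get_state(); print(s["time"],s["tcp_pos"],s["contact_force"],s["width"],s["gripper_force"])
cv2.imwrite("pics/sq.png",cv2.resize(grab_frame("side")[145:325,205:375],None,fx=3.3,fy=3.3))
```

```text
trig top [309.1195 202.5752]
grip top back [255.5604 209.53  ]
grip top front [285.9422 209.5267]
c+- [504.1086 116.9302]
c++ [218.6486 116.9813]
5.4583 [0.5772 0.142  0.2086] [ 0.6238 -0.9258 -0.2578]
6.3583 [0.5778 0.1389 0.2092] [-0.2626 -7.4766 11.8983] 0.04150622266217848 18.03517732769251
```

View pics/sq.png

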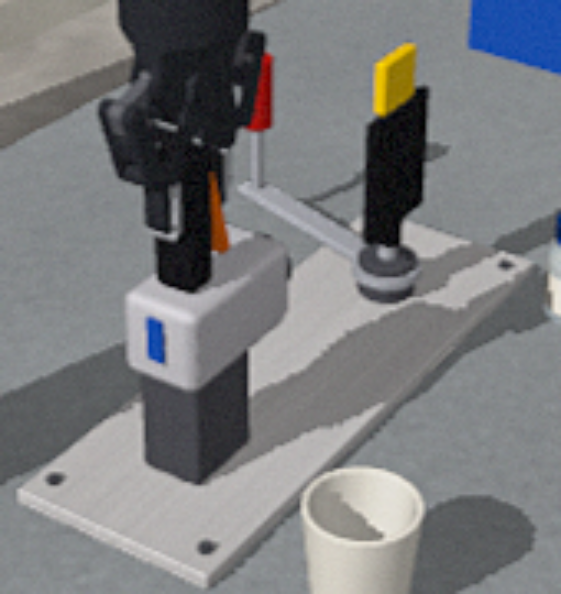

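The blade is visibly tilted in: its lower end is at (222,250) and its top at (213,175). The 41.5 mm width is slightly above 39 mm, so I'll squeeze a bit harder as a check before releasing.

Run:
```python
from geo import *
y=RIG[2]
claw.close_gripper(force=45); ctrl.pause(.4)
s=get_state(); print(s["time"],s["tcp_pos"],s["contact_force"],s["width"],s["gripper_force"])
cv2.imwrite("pics/w2.png",grab_frame("wrist"))
claw.ungrasp(); ctrl.pause(.4)
ctrl.movel(rig2w(RIG,(0,.1285,.36)),frame=Q(y))
s=get_state(); print(s["time"],s["tcp_pos"],s["contact_force"])
psi=y+np.pi/2
for p in (psi,y-np.pi/2):print(ctrl.ik(rig2w(RIG,(0,-.12,.30)),Q(p)))
a=grab_frame("side")[145:325,205:375];b=grab_frame("top")[120:260,200:400]
cv2.imwrite("pics/rel.png",np.hstack([cv2.resize(a,(400,424)),cv2.resize(b,(400,424))]))
```

```text
7.025 [0.5778 0.1393 0.2094] [ 0.9513 -5.0431 11.7045] 0.0406864678479106 38.11147313565016
9.15 [0.5768 0.1395 0.3591] [ 0.7623 -1.3221  0.2486]
[ 0.7953  0.6569 -1.2251  1.4772  0.6183  1.4384 -0.3872]
[ 0.0405  0.4337  0.1585  1.4874 -0.0705  1.226  -2.8781]
```

View pics/rel.png

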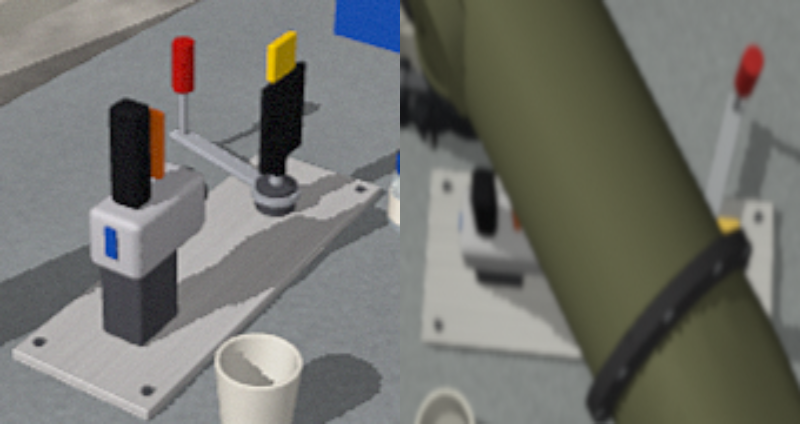

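The trigger is upright again, and the width barely changed under the harder squeeze, so it had reached its stop. Next: take the tab and turn the mirror.

Run:
```python
from geo import *
psi=RIG[2]+np.pi/2
P_=lambda z:rig2w(RIG,(0,-.12,z))
def rep(l):
    s=get_state(); q=s["eef_rot"]; print(l,s["time"],s["tcp_pos"],"ang",2*np.arctan2(q[2],q[1])-psi,s["contact_force"],s["wrist_torque"],s["width"],s["gripper_force"])
ctrl.movep(P_(.31),Q(psi)); rep("above")
ctrl.movel(P_(.192),frame=Q(psi),max_speed=.1); rep("down")
claw.close_gripper(force=40); ctrl.pause(.2); rep("grip")
for a in np.linspace(0,.64,9)[1:]:
    ctrl.movel(P_(.192),frame=Q(psi+a))
    if a in(.08,.64): rep(a)
ctrl.pause(.6); rep("held")
a=grab_frame("side")[145:325,205:375];b=grab_frame("wrist")
cv2.imwrite("pics/held.png",np.hstack([cv2.resize(a,(400,424)),cv2.resize(b,(400,424))]))
```

```text
above 10.8833 [ 0.5907 -0.1076  0.3101] ang 9.660879707329428e-05 [ 0.236   0.6398 -0.2876] [-0.0188  0.0117  0.0644] 0.08539683603628018 0.0
down 12.2167 [ 0.5911 -0.1082  0.1927] ang -4.824200722586269e-05 [ 0.7392 -0.2514  0.1238] [0.0276 0.0026 0.0311] 0.08571432730180621 0.0
grip 13.0917 [ 0.5894 -0.1085  0.1921] ang 6.268224627636876e-05 [-6.1205 -1.2467  4.4516] [-0.0815  1.0302 -0.0319] 0.009657923217655967 41.089500188827515
0.08 13.3417 [ 0.5894 -0.1084  0.1921] ang 0.08071022912864567 [-6.043  -0.5056  5.388 ] [-0.0493  1.0021 -0.0727] 0.009141933705755414 41.19306743144989
0.64 15.0917 [ 0.5896 -0.1083  0.1921] ang 0.6410815157705234 [-6.1638  0.2391  4.7107] [-0.1397  0.9469 -0.0652] 0.009558432174011967 41.095157861709595
held 15.6917 [ 0.5897 -0.1083  0.1921] ang 0.6404808996114864 [-5.0887 -0.2549  3.5386] [-0.0473  0.9897  0.0028] 0.009708987244059136 41.098639369010925
```

View pics/held.png

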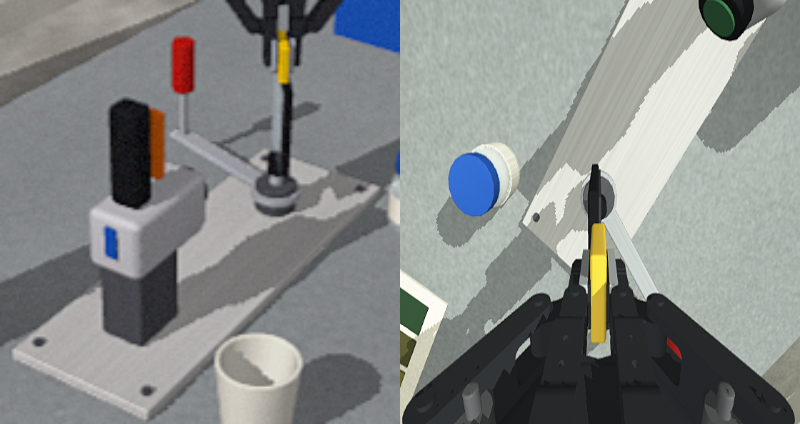

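The tab is held flush, with a 9.7 mm width. The mirror edge lines up with the gripper in the wrist view, along column 597. The stick and trigger look unchanged, so I'm handing in.

```bash
python3 -c "
from station import ctrl, claw, grab_frame, camera_info, get_state
print(ctrl.close_job())"
```

```text
the job is handed in; nothing more can be done
None
```

The job is handed in, though no verdict came back: the trigger was squeezed to its stop and sprang back, and the mirror is held by its tab at 0.64 rad (target about 0.636), with about 41 N grip and no sign that the sample arm or loose items moved.

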